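# Switch the bench photometer to its green filter and take the reading

### The job

Set the bench photometer to its green filter: with the fingertips against its upright tabs, push the black filter turret round, either way, until the green label clicks in at the white pointer, without gripping the tabs or forcing them. Only then press the orange read button fully down and let it come up again. Leave all the vials, glassware and other things on the bench and on the instrument standing where they are.

Things in the scene. Friction and masses are not known exactly. Their poses are not given: they have to be found in the camera images.
- photometer: cream bench photometer, fixed, 280 mm deep (x) by 320 mm wide (y). Origin: centre of its underside on the bench; x points from its front edge to its rear, y to the left seen from the front, z up. Flat deck 75 mm above the bench; a console along the rear (x +60 to +135 mm) rises to 105 mm. Turret axis at (-40, +60) mm, read button at (-98, -112) mm in this frame
- optical_head (a point): centre of the top of the photometer's optical head, 124 mm above the bench; a box (photometer x -90 to +10, y -46 to +13 mm, black cap on it up to 130 mm) that overhangs the turret's edge by 13 mm on its -y side. Tabs pass under it; the turret is free on its front, rear and +y sides
- turret: black filter turret, a level disc of 120 mm diameter with six upright tabs and six colour labels, turning endlessly either way. Origin on its axis at deck height (75 mm above the bench), z up; the disc's upper face is 15 mm above it, an aluminium hub (34 mm diameter) rises 8 mm more. In its own frame the green tab points along -x, then every 60 degrees counter-clockwise from above: blue, violet, red, yellow, white
- green_tab (a point): middle of the top of the green tab, 56 mm from the axis, 108 mm above the bench. Each of the six tabs is a radial black fin 8 mm thick, 24 mm long (44 to 68 mm from the axis), standing 18 mm above the disc, with a stripe of its colour on top
- green_label (a point): centre of the green label, a patch of 17 x 22 mm on the disc just inside the green tab, 33 mm from the axis, 90 mm above the bench. At the start green is never at the pointer
- turret_hub (a point): centre of the turret on its upper face, 90 mm above the bench. A spring detent gives six clicks 60 degrees apart, with one label at the pointer in each. Leaving a click takes 3 to 6 N at a tab; the force fades towards half-way (30 degrees), and beyond that the turret springs on by itself into the next click. It may start in or between clicks
- pointer_tip (a point): tip of the white arrowhead (22 mm long, 20 mm wide, on a black patch) on the deck in front of the turret (photometer -x side), 70 mm from the turret's axis, 76 mm above the bench; its axes are parallel to the photometer's. At the green click the green label lies 37 mm from it, straight along +x
- read_button_top (a point): centre of the top of the round orange read button, 26 mm diameter, in a black ring of 42 mm diameter on the deck; top 97 mm above the bench when up, pressed straight down
- read_button (a joint): travel of the read button: 0 up, 0.006 m fully down (about 5 N); springs back up
- deck_vial: capped glass vial with a blue cap, 24 mm diameter, 50 mm tall, standing loose on the photometer's deck between turret and button, leave alone; origin: centre of its underside
- cell_vial: capped vial with a black cap, 24 mm diameter, 72 mm tall, standing loose in the photometer's round cell holder (30 mm tall collar), its top 147 mm above the bench, leave alone; origin: centre of its underside
- flask: stoppered conical flask, 82 mm diameter, 132 mm tall, leave alone; origin: centre of its underside
- beaker: glass beaker, 68 mm diameter, 90 mm tall, leave alone; origin: centre of its underside
- wash_bottle: white wash bottle with red cap and spout, 68 mm diameter, about 180 mm tall, leave alone; origin: centre of its underside
- spatula: thin steel laboratory spatula lying on the bench, 180 mm long, leave alone; origin: under its middle
- vial_rack: blue rack with eight vials, 90 x 190 mm, 65 mm tall, leave alone; origin: centre of its underside
- cuvette_box: white open box with cuvettes, 75 x 110 mm, 50 mm tall, leave alone; origin: centre of its underside

How it is judged:
By the outcome, as a careful person would: the job done as asked, in the order asked, and still so for the second after the job is handed in, with the robot touching nothing.
It also fails if it takes over 51 s, if anything falls off the work surface, if the arm or the gripper's body presses on something with over 40 N, if the wrist force passes 120 N, or if a joint passes its speed limit or range.

### The arm

A 6-joint arm with a two-finger parallel gripper is mounted at the origin on the work surface. World frame = base frame: x ahead of the robot, y to its left, z up, the work surface at z = 0. Lengths are in m, angles in rad, forces in N, time in s.
With the tool pointing down it reaches from about 0.375 to 0.975 m from the base axis. Payload 3.8 kg.
Tool frame: the origin (TCP) lies at the very end of the fingers, on their centre line; the grasp point (between the pads) lies 19 mm behind it; z points along the fingers, y is the direction in which the jaws open and shut (so a half turn about z gives the same grasp; the last joint's range is limited). The gripper opens to 85 mm and grips with 20 to 120 N. Pads are 22 mm wide; open, the fingers measure 114 mm over their backs; the gripper's body (76 mm by 85 mm) begins 54 mm behind the grasp point. The pads swing forward as they close: fully open they stand 13 mm farther back than shut.
Start: joints at [1.246, 0.264, 1.604, -0, 1.274, -0.037], TCP at [0.192, 0.647, 0.231] pointing down, gripper open.
Joint ranges: [-2.63, 2.63], [-0.94, 2.18], [0.31, 2.57], [-1.31, 4.45], [0, 2.66], [-2.55, 2.55]. Speed limits (rad/s): [2.57, 2.57, 3.14, 3.14, 3.14, 3.14].

### API

Orientations are given as a rotation vector (axis times angle).
In Python, from workcell import status, read_camera, camera_info, order gives the robot as it stands.
- The arm moves only by the tool move_arm, never from a script. Its argument "deltas" is a list of rows, each a list of 3 entries, a list of its own where there are three numbers: the turn, a rotation vector about the world's x, y, z as a fraction of full scale, then the shift along the world's x, y, z as a fraction of full scale, then the closure, from -1 (fully open) to 1 (shut), so that 0 is half open. A call has 1 to 20 rows; each row is the pose to reach, as a shift and turn from the pose commanded when the call began; what a row does not reach only later rows make up. Full scale, the value 1, is 0.1 m for a shift and pi/2 rad for a turn. A row lasts 1/8 s, in which the tool goes at most 62.5 mm and 10.7 degrees, less where a joint would pass 70% of its speed; a pose out of reach is approached as far as the arm can. A call with a number of a shift or a turn outside -1 to 1 is refused whole. A call with a gripper value outside its range is refused whole. The fingers move at their own pace and stop on an object; "grip_force" is the grip in N (left out, the last holds). Time passes only in rows, so rows that repeat a pose let the fingers close. It gives the time, the measured TCP pose, the force and the opening at its end, in the units of the state.
- status.read_state(): the state, without advancing time (a new reading comes with each control period).
- read_camera(name): name is "scene" or "side" or "wrist"; returns (picture, depth): 480x640x3 uint8, red, green, blue; 480x640 float32, m along the optical axis (not along the pixel's ray), 0 where there is no reading.
- camera_info(name): a dict with "K" (3x3 intrinsics, pixels), "R" (3x3) and "t" (3): a world point X has camera coordinates R X + t. Camera axes: x right, y down, z forward; pixel columns grow to the right and rows downward; lengths in m; the calibration is good to about 2 mm. A picture is of the moment at which its call begins: read the wrist's pose just before it. camera_info takes no time and is no camera call; for the wrist camera it gives the pose at the moment of the call.
- order.finish_job(): hands the job in, once; it reports no verdict.
The state is a dict: "time": time; "q": joint angles; "joint_vel": joint speeds; "joint_torque": joint torques, N m; "tool_pos": TCP position; "tcp_rot": TCP orientation; "wrist_force": force on the tool from outside, world axes, zero at the start; "torque": the same for the moment, N m; "width": opening from 0.0 (shut) to 1.0 (fully open).
Only numpy, scipy, OpenCV 4.12 (cv2) and the standard library are available. Lean on these libraries where they do the work, as an engineer would, in place of code of your own. Each camera call takes 0.05 s, during which the arm holds its last target. There are 200 camera calls.

## Working session

There is one attempt and no reset: what is moved stays moved. The work goes in short steps, Python scripts to look and compute and a tool call to move; the robot and the scene stay as the last step left them, time stands still between calls to the robot, and variables do not carry over. Pictures are saved under pics/ and viewed, about 8 in all and at most 12, crops included, and the job is handed in when it is done.

Besides the shell and the picture viewer there is one more tool, called after "Emit:" in YAML: its name, and indented under it one key for each argument. move_arm: Moves the arm, as the interface text tells. Its arguments: {"type":"object","properties":{"deltas":{"type":"array","items":{"type":"array"}},"grip_force":{"type":"number"}},"required":["deltas"]}

```bash
mkdir -p pics; ls; cat > h.py <<'E'
import numpy as np, cv2
from workcell import status, read_camera, camera_info, order
def snap(n,f):
    ci=camera_info(n); im,d=read_camera(n)
    np.savez(f'pics/{f}.npz',im=im,d=d,K=ci['K'],R=ci['R'],t=ci['t'])
    cv2.imwrite(f'pics/{f}.png',im[:,:,::-1]); return im,d,ci
def load(f):
    z=np.load(f'pics/{f}.npz'); return z['im'],z['d'],{k:z[k] for k in('K','R','t')}
def ray(ci,u,v,z):
    K,R,t=map(np.array,(ci['K'],ci['R'],ci['t']))
    c=-R.T@t; r=R.T@np.linalg.inv(K)@np.array([u,v,1.]); return c+r*(z-c[2])/r[2]
def proj(ci,X):
    p=np.array(ci['K'])@(np.array(ci['R'])@np.array(X)+np.array(ci['t'])); return p[:2]/p[2]
E
python3 - <<'E'
from h import *
print(status.read_state())
for n in('scene','side','wrist'):
    im,d,ci=snap(n,n+'0'); print(n,-np.array(ci['R']).T@ci['t'])
a=[cv2.imread(f'pics/{n}0.png') for n in('scene','side')]
E
```

```text
pics
{'time': 0.0, 'q': array([ 1.24609517e+00,  2.64765162e-01,  1.60538892e+00,  1.68136260e-06,
        1.27371512e+00, -3.69099011e-02]), 'joint_vel': array([ 0.00067181,  0.00094546,  0.00013443,  0.00047134, -0.00087784,
        0.00132467]), 'joint_torque': array([ 1.57074137e-03, -5.15108085e+01, -3.67318654e+01,  5.65136111e-05,
        1.28831249e-02, -8.49702815e-06]), 'tool_pos': array([0.19135873, 0.64653141, 0.22994589]), 'tcp_rot': array([-0.45044455, -3.10871514,  0.00351678]), 'wrist_force': array([0.15339475, 0.15847137, 0.91140292]), 'torque': array([-0.02583148, -0.01903637, -0.01817065]), 'width': 0.9991966986195864}
scene [ 0.93288834 -0.7120513   1.18406632]
side [ 0.05893186 -0.61007193  0.85728186]
wrist [0.11798582 0.66802268 0.37191314]
```

View pics/scene0.png

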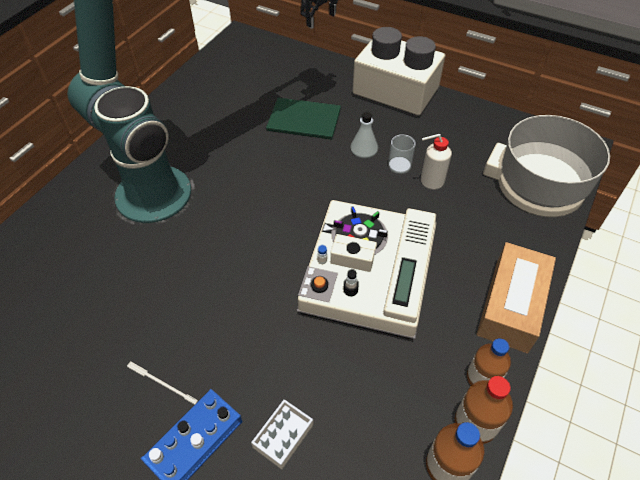

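View pics/side0.png

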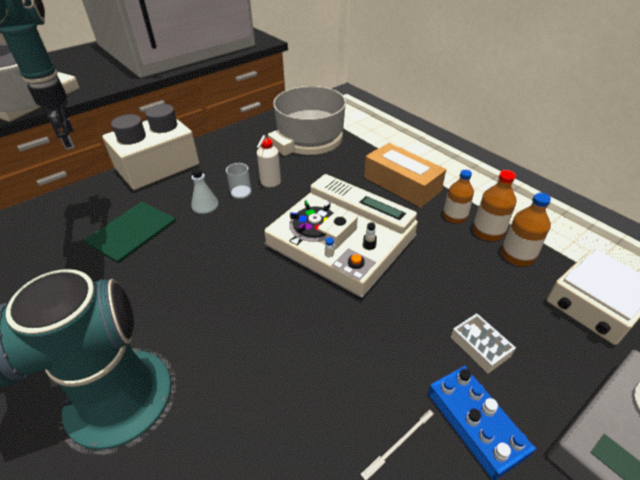

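The scene picture shows the photometer at about (370,265), its turret at (360,230) and the orange button at (319,284). In the side picture the turret is at (315,218) and the button at (356,260). Next I'll measure these and zoom in.

```bash
python3 - <<'E'
from h import *
S,_,cs=load('scene0'); D,_,cd=load('side0')
for n,im,ci,(x0,x1,y0,y1) in(('scene',S,cs,(295,440,195,340)),('side',D,cd,(255,420,165,300))):
    hsv=cv2.cvtColor(im,cv2.COLOR_RGB2HSV)
    for c,lo,hi,z in(('green',50,75,.1),('blue',108,125,.1),('violet',135,160,.09),('yellow',24,35,.09),('red',170,180,.09),('orange',5,20,.097)):
        m=cv2.inRange(hsv,(lo,130,70),(hi,255,255)); w=np.zeros_like(m); w[y0:y1,x0:x1]=m[y0:y1,x0:x1]
        k,l,st,ce=cv2.connectedComponentsWithStats(w)
        for i in range(1,k):
            if st[i,4]>4: print(n,c,st[i,4],ce[i].round(1),ray(ci,*ce[i],z).round(4))
a=cv2.resize(S[195:340,295:440],(580,580),interpolation=cv2.INTER_CUBIC)
cv2.imwrite('pics/c1.png',a[:,:,::-1])
b=cv2.resize(D[165:300,255:420],(792,594) if 0 else (726,594),interpolation=cv2.INTER_CUBIC)
cv2.imwrite('pics/c2.png',b[:,:,::-1])
E
```

```text
scene green 12 [374.9 214.2] [0.6196 0.151  0.1   ]
scene green 54 [368.5 223.3] [0.6182 0.1166 0.1   ]
scene blue 13 [353.1 209.5] [0.5645 0.1386 0.1   ]
scene blue 60 [355.8 220.7] [0.5868 0.109  0.1   ]
scene blue 51 [322.2 249.1] [ 0.5553 -0.0085  0.1   ]
scene violet 15 [338.1 221.6] [0.546  0.0927 0.09  ]
scene violet 55 [346.5 227.8] [0.5735 0.085  0.09  ]
scene yellow 11 [365.4 238.3] [0.6291 0.0778 0.09  ]
scene orange 110 [319.2 281.8] [ 0.5928 -0.0921  0.097 ]
side green 7 [306.4 202.7] [0.6241 0.1545 0.1   ]
side green 43 [309.2 211.5] [0.6064 0.1195 0.1   ]
side blue 12 [293.5 213.5] [0.5686 0.1403 0.1   ]
side blue 57 [302.3 218.2] [0.5748 0.1093 0.1   ]
side blue 31 [329.3 240.3] [ 0.5748 -0.0026  0.1   ]
side violet 59 [305.7 225.7] [0.57  0.089 0.09 ]
side yellow 16 [324.6 218.6] [0.6269 0.0789 0.09  ]
side orange 1391 [395.6 180.5] [0.8931 0.0699 0.097 ]
side orange 101 [355.7 259. ] [ 0.5833 -0.0918  0.097 ]
```

View pics/c1.png

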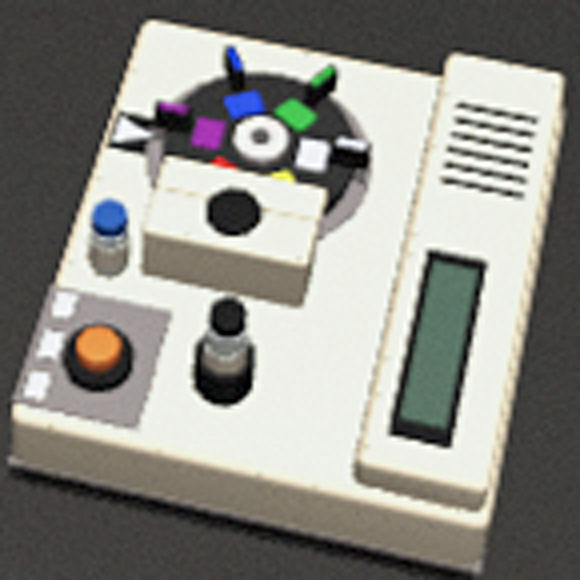

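View pics/c2.png

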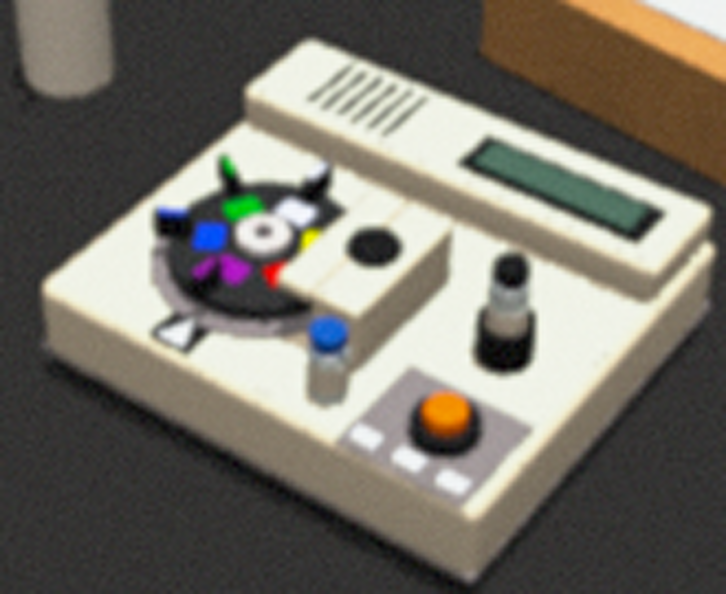

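The two crops show violet near the pointer and green two clicks away, so the turret must turn +120° CCW seen from above. I'll bring the wrist camera over the instrument, high up and with the gripper shut.

Emit:
move_arm:
  deltas:
    - [[0,0,0],[0.5,-0.4,0.5],1]
    - [[0,0,0],[0.9,-0.8,1],1]
    - [[0,0,0],[1,-1,1],1]
  grip_force: 20

```text
time: 0.52
tool_pos: [0.2931, 0.547, 0.3338]
tcp_rot: [0.45, 3.108, 0.005]
wrist_force: [0.5, -0.5, 0.7]
width: 0.378
```

Emit:
move_arm:
  deltas:
    - [[0,0,0],[0.4,-0.4,0.2],1]
    - [[0,0,0],[0.8,-0.8,0.2],1]
    - [[0,0,0],[1,-1,0.2],1]

```text
time: 0.9
tool_pos: [0.3934, 0.4451, 0.3516]
tcp_rot: [0.454, 3.108, 0.0]
wrist_force: [-0.7, 1.2, -0.4]
width: -0.001
```

```bash
python3 - <<'E'
from h import *
ci=camera_info('wrist'); print(ci['K'], np.array(ci['R']).round(3))
s=status.read_state(); print(s['time'],s['tool_pos'],s['tcp_rot'],s['width'])
S,_,cs=load('scene0'); D,_,cd=load('side0')
for n,im,ci in(('scene',S,cs),('side',D,cd)):
    L={'scene':[(368.5,223.3),(355.8,220.7),(346.5,227.8)],'side':[(309.2,211.5),(302.3,218.2),(305.7,225.7)]}[n]
    print(n,[ray(ci,*p,.09)[:2].round(4) for p in L])
E
```

```text
[[330.79877574   0.         322.76121027]
 [  0.         330.79877574 237.03216355]
 [  0.           0.           1.        ]] [[ 0.286  0.958  0.001]
 [ 0.914 -0.273  0.3  ]
 [ 0.287 -0.085 -0.954]]
0.9 [0.39336851 0.44510937 0.35163479] [4.53858072e-01 3.10774817e+00 1.28629736e-04] -0.0013366933052359105
scene [array([0.6154, 0.1242]), array([0.5837, 0.1166]), array([0.5735, 0.085 ])]
side [array([0.6136, 0.1291]), array([0.5817, 0.119 ]), array([0.57  , 0.0889])]
```

Emit:
move_arm:
  deltas:
    - [[0,0,0],[0.3,-0.5,0],1]
    - [[0,0,0],[0.6,-1,0],1]

```text
time: 1.15
tool_pos: [0.4521, 0.3458, 0.3508]
tcp_rot: [-0.449, -3.109, 0.001]
wrist_force: [1.8, 0.7, -0.5]
width: -0.003
```

Emit:
move_arm:
  deltas:
    - [[0,0,0],[0.3,-0.5,0],1]
    - [[0,0,0],[0.6,-1,0],1]

```text
time: 1.4
tool_pos: [0.5121, 0.2455, 0.351]
tcp_rot: [-0.45, -3.109, 0.0]
wrist_force: [0.6, 0.2, 0.6]
width: -0.002
```

Emit:
move_arm:
  deltas:
    - [[0,0,0],[0.2,-0.5,0],1]
    - [[0,0,0],[0.4,-1,-0.3],1]

```text
time: 1.65
tool_pos: [0.5538, 0.1459, 0.3238]
tcp_rot: [0.45, 3.103, 0.003]
wrist_force: [0.9, -0.1, -0.5]
width: 0.004
```

Emit:
move_arm:
  deltas:
    - [[0,0,0],[0.2,-0.5,-0.2],1]
    - [[0,0,0],[0.4,-1,-0.3],1]
    - [[0,0,0],[0.4,-1,-0.3],1]
    - [[0,0,0],[0.4,-1,-0.3],1]

```text
time: 2.15
tool_pos: [0.5914, 0.0473, 0.291]
tcp_rot: [-0.452, -3.108, -0.001]
wrist_force: [-0.3, 0.1, 0.5]
width: 0.002
```

```bash
python3 - <<'E'
from h import *
s=status.read_state(); print(s['time'],s['tool_pos'],s['tcp_rot'],s['joint_vel'].round(3),s['q'].round(2))
im,d,ci=snap('wrist','w1')
hsv=cv2.cvtColor(im,cv2.COLOR_RGB2HSV)
for c,lo,hi,z in(('green',50,75,.09),('blue',108,125,.09),('violet',135,160,.09),('yellow',24,35,.09),('red',170,180,.09),('orange',5,20,.097)):
    m=cv2.inRange(hsv,(lo,130,70),(hi,255,255)); 
    k,l,st,ce=cv2.connectedComponentsWithStats(m)
    for i in range(1,k):
        if st[i,4]>15: print(c,st[i,4],ce[i].round(1),ray(ci,*ce[i],z).round(4), 'tab', ray(ci,*ce[i],.108).round(4)[:2])
E
```

```text
2.15 [0.59135651 0.04730724 0.29099289] [-4.51802763e-01 -3.10796605e+00 -7.18942286e-04] [ 0.026 -0.012 -0.004  0.001 -0.    -0.002] [ 0.04  0.08  1.71  0.    1.35 -1.24]
green 357 [398.7 206.7] [0.6114 0.1246 0.09  ] tab [0.6065 0.1217]
green 104 [425.6 210.4] [0.6234 0.1511 0.09  ] tab [0.6179 0.1468]
blue 124 [400.8 161.1] [0.566  0.1371 0.09  ] tab [0.5635 0.1335]
blue 386 [384.4 179.5] [0.5793 0.1168 0.09  ] tab [0.5761 0.1142]
blue 375 [244.5 203.2] [ 0.5615 -0.03    0.09  ] tab [ 0.5592 -0.0248]
violet 113 [342.4 161.4] [0.5494 0.0803 0.09  ] tab [0.5478 0.0796]
violet 359 [352.4 179.6] [0.57   0.0851 0.09  ] tab [0.5673 0.0843]
yellow 347 [351.3 232.9] [0.625  0.0692 0.09  ] tab [0.6194 0.0691]
yellow 41 [344.1 252. ] [0.644  0.0559 0.09  ] tab [0.6374 0.0565]
orange 531 [202.2 240.4] [ 0.5855 -0.0855  0.097 ] tab [ 0.5833 -0.0805]
orange 302 [502.1 377.6] [0.8547 0.1983 0.097 ] tab [0.8436 0.194 ]
orange 56 [432.8 395.3] [0.8567 0.1117 0.097 ] tab [0.8456 0.1102]
```

View pics/w1.png

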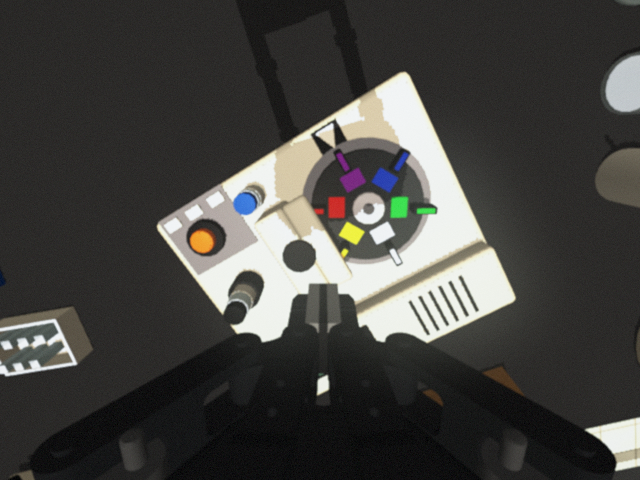

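The wrist view is clear: hub at (369,209), violet at the pointer, green tab at (426,210), button at (203,240). The four labels agree on a hub at (0.602, 0.093) with radii of 33 and 56 mm, and the photometer yaw is about 13.6°. Next I'll move over the gap between the white and green tabs and work out the arc.

Emit:
move_arm:
  deltas:
    - [[0,0,-0.1],[0.2,0.4,-0.3],1]
    - [[0,0,-0.2],[0.4,0.7,-0.6],1]
    - [[0,0,-0.31],[0.5,0.86,-0.95],1]
    - [[0,0,-0.31],[0.5,0.86,-0.95],1]
    - [[0,0,-0.31],[0.5,0.86,-0.95],1]

```text
time: 2.82
tool_pos: [0.6416, 0.1341, 0.1976]
tcp_rot: [1.181, 2.91, 0.001]
wrist_force: [0.2, 0.0, 0.6]
width: -0.001
```

```bash
python3 - <<'E'
from h import *
s=status.read_state(); print(s['time'],s['tool_pos'].round(4),s['tcp_rot'].round(3),s['wrist_force'].round(2))
from scipy.spatial.transform import Rotation as R
m=R.from_rotvec(s['tcp_rot']).as_matrix(); print(np.degrees(np.arctan2(m[1,0],m[0,0])),m[:,2].round(3))
c=np.array([.6022,.0930]); P=lambda a:c+.056*np.array([np.cos(np.radians(a+13.6)),np.sin(np.radians(a+13.6))])
print(P(32)-s['tool_pos'][:2])
for a in range(32,87,3): print(a,round((a-32)/90,3),((P(a)-P(32))*10).round(3))
E
```

```text
2.825 [0.6416 0.1341 0.1976] [1.181e+00 2.910e+00 1.000e-03] [0.16 0.   0.61]
135.83287487802775 [ 0.001 -0.    -1.   ]
[-0.00022578 -0.00111305]
32 0.0 [0. 0.]
35 0.033 [-0.021  0.02 ]
38 0.067 [-0.044  0.039]
41 0.1 [-0.067  0.056]
44 0.133 [-0.092  0.073]
47 0.167 [-0.117  0.088]
50 0.2 [-0.143  0.101]
53 0.233 [-0.169  0.114]
56 0.267 [-0.197  0.125]
59 0.3 [-0.224  0.134]
62 0.333 [-0.253  0.142]
65 0.367 [-0.281  0.149]
68 0.4 [-0.31   0.154]
71 0.433 [-0.339  0.157]
74 0.467 [-0.368  0.159]
77 0.5 [-0.398  0.16 ]
80 0.533 [-0.427  0.159]
83 0.567 [-0.456  0.156]
86 0.6 [-0.485  0.152]
```

Emit:
move_arm:
  deltas:
    - [[0,0,0],[0,-0.01,-0.3],1]
    - [[0,0,0],[0,-0.01,-0.6],1]
    - [[0,0,0],[0,-0.01,-0.85],1]
    - [[0,0,0],[0,-0.01,-1],1]
    - [[0,0,0],[0,-0.01,-1],1]

```text
time: 3.45
tool_pos: [0.6414, 0.1319, 0.0966]
tcp_rot: [-1.186, -2.909, 0.0]
wrist_force: [0.8, -0.0, 0.4]
width: 0.0
```

Emit:
move_arm:
  deltas:
    - [[0,0,0.033],[-0.02,0.02,0],1]
    - [[0,0,0.067],[-0.044,0.039,0],1]
    - [[0,0,0.1],[-0.067,0.056,0],1]
    - [[0,0,0.133],[-0.092,0.073,0],1]
    - [[0,0,0.167],[-0.117,0.088,0],1]
    - [[0,0,0.2],[-0.143,0.1,0],1]
    - [[0,0,0.233],[-0.169,0.114,0],1]

```text
time: 4.32
tool_pos: [0.6283, 0.1435, 0.0992]
tcp_rot: [0.632, 3.069, 0.003]
wrist_force: [6.0, -0.8, -3.0]
width: 0.002
```

Emit:
move_arm:
  deltas:
    - [[0,0,0.033],[-0.028,0.011,-0.01],1]
    - [[0,0,0.067],[-0.055,0.02,-0.02],1]
    - [[0,0,0.1],[-0.084,0.028,-0.02],1]
    - [[0,0,0.133],[-0.112,0.035,-0.02],1]
    - [[0,0,0.167],[-0.141,0.04,-0.02],1]
    - [[0,0,0.2],[-0.17,0.043,-0.02],1]
    - [[0,0,0.233],[-0.199,0.045,-0.02],1]
    - [[0,0,0.267],[-0.229,0.046,-0.02],1]

```text
time: 5.32
tool_pos: [0.6052, 0.149, 0.0982]
tcp_rot: [-0.02, 3.134, 0.003]
wrist_force: [2.1, 0.9, 1.6]
width: -0.002
```

Emit:
move_arm:
  deltas:
    - [[0,0,0.033],[-0.029,-0.001,0],1]
    - [[0,0,0.067],[-0.058,-0.004,0],1]
    - [[0,0,0.1],[-0.087,-0.008,0],1]
    - [[0,0,0.12],[-0.1,-0.012,0],1]
    - [[0,0,0.12],[-0.1,-0.012,0],1]

```text
time: 5.95
tool_pos: [0.5925, 0.1471, 0.0955]
tcp_rot: [-0.312, 3.124, 0.0]
wrist_force: [-0.6, 0.1, 0.9]
width: 0.003
```

```bash
cat >> h.py <<'E'
def labels(f,n='wrist',z=.09):
    im,d,ci=snap(n,f); hsv=cv2.cvtColor(im,cv2.COLOR_RGB2HSV); c0=np.array([.6022,.093])
    for c,lo,hi in(('green',50,75),('blue',108,125),('violet',135,160),('yellow',24,35),('red',170,180)):
        m=cv2.inRange(hsv,(lo,130,70),(hi,255,255)); k,l,st,ce=cv2.connectedComponentsWithStats(m)
        for i in range(1,k):
            p=ray(ci,*ce[i],z)[:2]-c0; q=ray(ci,*ce[i],.108)[:2]-c0
            if st[i,4]>8 and np.hypot(*p)<.075: print(n,c,st[i,4],ce[i].round(1),'r %.4f rel %.1f | tab r %.4f rel %.1f'%(np.hypot(*p),np.degrees(np.arctan2(p[1],p[0]))%360-13.6,np.hypot(*q),np.degrees(np.arctan2(q[1],q[0]))%360-13.6))
E
python3 - <<'E'
from h import *
s=status.read_state(); print(s['time'],s['tool_pos'].round(4),s['wrist_force'].round(2))
labels('w2')
labels('s2','scene')
E
```

```text
5.95 [0.5925 0.1471 0.0955] [-0.57  0.07  0.87]
wrist green 1506 [265.1 259.9] r 0.0324 rel 121.4 | tab r 0.0393 rel 127.3
wrist green 550 [304.9 249.1] r 0.0517 rel 114.7 | tab r 0.0557 rel 120.1
wrist blue 741 [175.9 185.9] r 0.0543 rel 189.2 | tab r 0.0561 rel 180.7
wrist blue 1802 [202.1 229.6] r 0.0330 rel 180.2 | tab r 0.0386 rel 169.7
wrist violet 1632 [147.8 264.5] r 0.0332 rel 239.8 | tab r 0.0299 rel 217.5
wrist violet 367 [ 79.1 261.1] r 0.0642 rel 252.1 | tab r 0.0535 rel 240.6
wrist yellow 343 [209.9 341.8] r 0.0279 rel -10.5 | tab r 0.0152 rel 9.6
wrist yellow 13 [210.2 400.2] r 0.0656 rel -8.9 | tab r 0.0480 rel -2.3
scene green 10 [353.1 209.3] r 0.0680 rel 113.8 | tab r 0.0532 rel 117.8
scene green 52 [355.5 220.7] r 0.0300 rel 116.0 | tab r 0.0164 rel 131.0
scene blue 19 [338.3 221.7] r 0.0557 rel 166.7 | tab r 0.0511 rel 181.7
scene blue 63 [346.7 228. ] r 0.0292 rel 182.8 | tab r 0.0307 rel 210.4
scene violet 9 [350.3 235.1] r 0.0260 rel 233.9 | tab r 0.0371 rel 249.7
scene yellow 19 [382.3 230.7] r 0.0595 rel 12.5 | tab r 0.0594 rel -1.4
scene yellow 60 [373.  233.3] r 0.0374 rel -1.7 | tab r 0.0418 rel 338.7
```

One click is done: green is at 120° and the fingers are free. I'll lift, go back behind the next tab (white) and repeat.

Emit:
move_arm:
  deltas:
    - [[0,0,0],[0,0,0.3],1]
    - [[0,0,0],[0,0,0.5],1]
    - [[0,0,-0.1],[0.1,0,0.5],1]
    - [[0,0,-0.2],[0.2,0,0.5],1]
    - [[0,0,-0.3],[0.3,-0.05,0.5],1]
    - [[0,0,-0.4],[0.4,-0.1,0.5],1]
    - [[0,0,-0.5],[0.49,-0.14,0.5],1]
    - [[0,0,-0.6],[0.49,-0.14,0.5],1]
    - [[0,0,-0.62],[0.49,-0.14,0.5],1]
    - [[0,0,-0.62],[0.49,-0.14,0.5],1]
    - [[0,0,-0.62],[0.49,-0.14,0.25],1]
    - [[0,0,-0.62],[0.49,-0.14,0.01],1]
    - [[0,0,-0.62],[0.49,-0.14,0.01],1]

```text
time: 7.68
tool_pos: [0.6386, 0.1328, 0.0928]
tcp_rot: [-1.183, -2.906, 0.004]
wrist_force: [0.1, -0.9, -0.3]
width: -0.002
```

Emit:
move_arm:
  deltas:
    - [[0,0,0.033],[-0.02,0.02,0],1]
    - [[0,0,0.067],[-0.044,0.039,0],1]
    - [[0,0,0.1],[-0.067,0.056,0],1]
    - [[0,0,0.133],[-0.092,0.073,0],1]
    - [[0,0,0.167],[-0.117,0.088,0],1]
    - [[0,0,0.2],[-0.143,0.1,-0.01],1]
    - [[0,0,0.233],[-0.169,0.114,-0.01],1]

```text
time: 8.55
tool_pos: [0.6274, 0.1441, 0.0971]
tcp_rot: [0.631, 3.07, 0.002]
wrist_force: [5.0, -2.0, -0.5]
width: 0.001
```

Emit:
move_arm:
  deltas:
    - [[0,0,0.033],[-0.028,0.011,0],1]
    - [[0,0,0.067],[-0.055,0.02,0],1]
    - [[0,0,0.1],[-0.084,0.028,0],1]
    - [[0,0,0.133],[-0.112,0.035,0],1]
    - [[0,0,0.167],[-0.141,0.04,0],1]
    - [[0,0,0.2],[-0.17,0.043,0],1]
    - [[0,0,0.233],[-0.199,0.045,0],1]
    - [[0,0,0.267],[-0.229,0.046,0],1]
    - [[0,0,0.3],[-0.258,0.045,0],1]
    - [[0,0,0.333],[-0.287,0.042,0],1]
    - [[0,0,0.367],[-0.316,0.038,0],1]
    - [[0,0,0.387],[-0.33,0.034,0],1]
    - [[0,0,0.387],[-0.33,0.034,0],1]

```text
time: 10.18
tool_pos: [0.5913, 0.1479, 0.0951]
tcp_rot: [-0.312, 3.125, 0.0]
wrist_force: [-0.1, 0.4, -0.8]
width: 0.001
```

```bash
python3 - <<'E'
from h import *
s=status.read_state(); print(s['time'],s['tool_pos'].round(4),s['wrist_force'].round(2))
labels('w3')
labels('s3','scene')
E
```

```text
10.175 [0.5913 0.1479 0.0951] [-0.12  0.41 -0.82]
wrist green 714 [173.2 188.5] r 0.0542 rel 189.5 | tab r 0.0561 rel 180.7
wrist green 1759 [199.9 231.9] r 0.0330 rel 180.1 | tab r 0.0387 rel 169.5
wrist blue 1690 [145.4 266.7] r 0.0332 rel 239.8 | tab r 0.0299 rel 217.2
wrist blue 397 [ 76.3 263.4] r 0.0644 rel 252.2 | tab r 0.0536 rel 240.5
wrist violet 1377 [158.4 326.8] r 0.0330 rel 299.6 | tab r 0.0188 rel 285.9
wrist violet 269 [107.1 369.7] r 0.0735 rel 304.1 | tab r 0.0536 rel 300.3
wrist yellow 15 [248.7 331.1] r 0.0267 rel 39.3 | tab r 0.0237 rel 67.8
wrist yellow 32 [322.1 374.1] r 0.0722 rel 47.7 | tab r 0.0635 rel 58.2
scene green 16 [338.2 221.7] r 0.0559 rel 166.9 | tab r 0.0514 rel 181.8
scene green 56 [346.4 227.9] r 0.0299 rel 182.3 | tab r 0.0312 rel 209.5
scene blue 13 [350.5 235.2] r 0.0260 rel 235.0 | tab r 0.0373 rel 250.4
scene violet 9 [365.7 238.4] r 0.0317 rel 317.6 | tab r 0.0433 rel 305.6
```

Green is now at the pointer: label at 180.1° relative, tab at 180.7°. I'll lift clear and go over the button at (0.586, -0.088).

Emit:
move_arm:
  deltas:
    - [[0,0,0],[0,0,0.4],1]
    - [[0,0,0],[0,0,0.8],1]
    - [[0,0,0],[0,-0.3,1],1]
    - [[0,0,0],[0,-0.7,1],1]
    - [[0,0,0],[0,-1,1],1]

```text
time: 10.9
tool_pos: [0.5912, 0.0466, 0.1951]
tcp_rot: [-0.312, 3.125, -0.001]
wrist_force: [0.1, 0.7, 0.3]
width: -0.001
```

Emit:
move_arm:
  deltas:
    - [[0,0,0],[-0.02,-0.5,0],1]
    - [[0,0,0],[-0.05,-1,0],1]
    - [[0,0,0],[-0.05,-1,0],1]
    - [[0,0,0],[-0.05,-1,0],1]

```text
time: 11.4
tool_pos: [0.5859, -0.052, 0.1943]
tcp_rot: [-0.311, 3.126, 0.001]
wrist_force: [0.2, 0.2, -1.1]
width: -0.002
```

```bash
python3 - <<'E'
from h import *
s=status.read_state(); print(s['time'],s['tool_pos'].round(4),s['wrist_force'].round(2))
im,d,ci=snap('wrist','w4')
m=cv2.inRange(cv2.cvtColor(im,cv2.COLOR_RGB2HSV),(5,130,70),(20,255,255)); k,l,st,ce=cv2.connectedComponentsWithStats(m)
for i in range(1,k):
    if st[i,4]>100: print(st[i],ce[i].round(1),ray(ci,*ce[i],.097).round(4),ray(ci,*ce[i],.094).round(4))
_,_,c1=load('w1'); print('cellvial',ray(c1,236,311,.147),'deckvial',ray(c1,244.5,203.2,.125))
E
```

```text
11.4 [ 0.5859 -0.052   0.1943] [ 0.17  0.18 -1.11]
[260 212  35  35 958] [277.  229.1] [ 0.5849 -0.0876  0.097 ] [ 0.5858 -0.0879  0.094 ]
cellvial [ 0.65180696 -0.05914975  0.147     ] deckvial [ 0.55702206 -0.01999109  0.125     ]
```

View pics/w4.png

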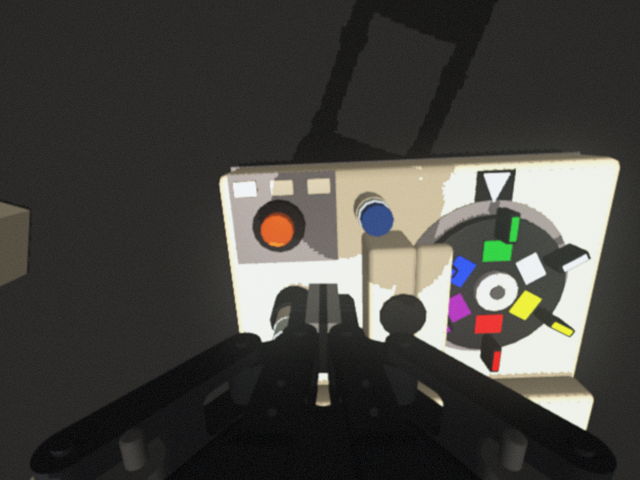

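The picture shows the green label and tab straight at the white pointer (497,185). The button at (277,229) measures (0.585, -0.088), which agrees with the turret geometry.

Emit:
move_arm:
  deltas:
    - [[0,0,0],[-0.005,-0.36,0],1]
    - [[0,0,0],[-0.005,-0.36,-0.3],1]
    - [[0,0,0],[-0.005,-0.36,-0.6],1]
    - [[0,0,0],[-0.005,-0.36,-0.8],1]
    - [[0,0,0],[-0.005,-0.36,-0.92],1]
    - [[0,0,0],[-0.005,-0.36,-0.92],1]

```text
time: 12.2
tool_pos: [0.585, -0.0875, 0.1015]
tcp_rot: [0.313, -3.124, -0.001]
wrist_force: [0.9, 0.0, -0.6]
width: 0.003
```

Emit:
move_arm:
  deltas:
    - [[0,0,0],[0,0,-0.03],1]
    - [[0,0,0],[0,0,-0.06],1]
    - [[0,0,0],[0,0,-0.09],1]
    - [[0,0,0],[0,0,-0.11],1]
    - [[0,0,0],[0,0,-0.11],1]
    - [[0,0,0],[0,0,-0.11],1]

```text
time: 12.95
tool_pos: [0.5863, -0.0883, 0.092]
tcp_rot: [-0.312, 3.124, -0.001]
wrist_force: [1.8, -0.3, 4.3]
width: 0.0
```

Emit:
move_arm:
  deltas:
    - [[0,0,0],[0,0,-0.02],1]
    - [[0,0,0],[0,0,-0.03],1]
    - [[0,0,0],[0,0,-0.03],1]
    - [[0,0,0],[0,0,-0.03],1]

```text
time: 13.45
tool_pos: [0.5864, -0.0884, 0.0909]
tcp_rot: [-0.312, 3.124, -0.001]
wrist_force: [-3.3, 1.3, 15.7]
width: -0.004
```

The force has risen to 15.7 N at z = 0.091, so the button is fully down. I'll release it and retreat.

Emit:
move_arm:
  deltas:
    - [[0,0,0],[0,0,0.1],1]
    - [[0,0,0],[0,0,0.3],1]
    - [[0,0,0],[0,0,0.7],1]
    - [[0,0,0],[0,0,1],1]
    - [[0,0,0],[0,0,1],1]

```text
time: 14.08
tool_pos: [0.5871, -0.0885, 0.1917]
tcp_rot: [-0.312, 3.121, -0.003]
wrist_force: [0.0, -0.4, -0.0]
width: -0.0
```

Emit:
move_arm:
  deltas:
    - [[0,0,0],[-0.2,0.3,0.4],1]
    - [[0,0,0],[-0.2,0.6,0.8],1]
    - [[0,0,0],[-0.2,0.6,1],1]
    - [[0,0,0],[-0.2,0.6,1],1]
    - [[0,0,0],[-0.2,0.6,1],1]

```text
time: 14.7
tool_pos: [0.5644, -0.0289, 0.2859]
tcp_rot: [0.311, -3.123, -0.0]
wrist_force: [0.5, 0.3, 0.1]
width: 0.001
```

```bash
python3 - <<'E'
from h import *
s=status.read_state(); print(s['time'],s['tool_pos'].round(4),s['wrist_force'].round(2))
labels('w5')
im,d,ci=snap('scene','s5'); w=load('w5')[0]
S=load('scene0')[0]
a=cv2.absdiff(cv2.GaussianBlur(im,(5,5),0),cv2.GaussianBlur(S,(5,5),0)).max(2)
cv2.imwrite('pics/fin.png',np.hstack([w,im])[:,:,::-1][:, ::1][::1] if 0 else cv2.resize(np.hstack([w[:,:,::-1],im[:,:,::-1]]),(800,300)))
for f in('scene0','s5'):
    I,_,c=load(f); h=cv2.cvtColor(I,cv2.COLOR_RGB2HSV)
    for n,lo,hi,box in(('button',5,20,(300,340,265,300)),('blue cap',100,125,(312,332,240,260)),('rack',100,125,(130,250,380,480)),('red cap',172,180,(425,455,130,160))):
        m=cv2.inRange(h,(lo,120,60),(hi,255,255)); x0,x1,y0,y1=box; yy,xx=np.nonzero(m[y0:y1,x0:x1]); print(f,n,len(xx),round(xx.mean()+x0,2),round(yy.mean()+y0,2))
E
```

```text
14.7 [ 0.5644 -0.0289  0.2859] [0.54 0.29 0.08]
wrist green 430 [427.9 232.6] r 0.0375 rel 178.0 | tab r 0.0432 rel 185.9
wrist blue 334 [399.  252.1] r 0.0333 rel 240.1 | tab r 0.0404 rel 234.8
wrist violet 273 [398.4 280.1] r 0.0331 rel 300.1 | tab r 0.0338 rel 284.0
wrist violet 13 [389.1 295.2] r 0.0519 rel 312.0 | tab r 0.0493 rel 301.0
wrist yellow 320 [449.8 278.1] r 0.0329 rel 60.1 | tab r 0.0227 rel 69.5
wrist yellow 92 [474. 294.] r 0.0684 rel 57.0 | tab r 0.0559 rel 60.3
scene0 button 112 319.27 281.76
scene0 blue cap 60 321.98 249.2
scene0 rack 3733 193.42 438.9
scene0 red cap 5 439.0 147.8
s5 button 114 319.36 281.7
s5 blue cap 55 322.05 249.35
s5 rack 3736 193.42 438.87
s5 red cap 9 441.0 147.33
```

View pics/fin.png

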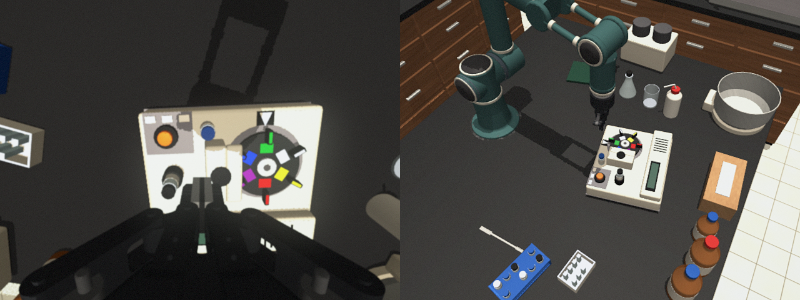

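Green is at the pointer, the button is up, everything else stands where it was, and the arm is clear. I'll hand it in.

```bash
python3 -c "
from workcell import order
print(order.finish_job())"
```

```text
the job is handed in; nothing more can be done
None
```

The photometer is set to green and the read button was pressed afterwards. The job is handed in at about 15 s of the 51 s allowed.

- **Turret:** I pushed it two clicks counter-clockwise with the shut fingertips, first on the green tab and then on the white one. Contact force read about 6 N at the points I checked. Right after the second click the green label measured 180.1° and its tab 180.7°, with the pointer at 180°.
- **Button:** I pressed it until it bottomed at z = 0.091 m with 15.7 N, then let it up. In the scene camera its mark afterwards is within 0.1 pixel of the start.
- **Last checks:**
  - In the wrist picture the blue, violet and yellow labels were within 0.1° of their clicks.
  - The green reading in that picture was 178.0°. Its label and tab had merged into one blob, so I count that as a measuring artefact.
  - The deck vial and vial rack had moved less than 0.2 pixel.
  - The wash bottle's cap reading shifted by 2 pixels, but it rested on only 5 to 9 pixels. The arm passed well above the bottle and never came near it.
  - The flask, beaker, cell vial, spatula and cuvette box were checked only by eye and looked unmoved.
  - The arm was clear, with no contact force.

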